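# Click the kitchen radio to its next station

## Robot

A 7-joint arm with a two-finger parallel gripper is mounted at the origin on the work surface. World frame = base frame: x ahead of the robot, y to its left, z up, the work surface at z = 0. Lengths are in mm, angles in rad, forces in N, time in s.
With the tool pointing down it reaches from about 425 to 825 mm from the base axis. Payload 3.6 kg.
Tool frame: the origin (TCP) lies where the fingers leave the gripper's body, on its centre line; the fingertips stand 84 mm ahead of it and the grasp point (between the pads) lies 65 mm ahead of it; z points along the fingers, y is the direction in which the jaws open and shut (so a half turn about z gives the same grasp; the last joint's range is limited). The gripper opens to 93 mm and grips with 3 to 60 N. Pads are 15 mm wide; open, the fingers measure 128 mm over their backs; the gripper's body (75 mm by 188 mm) begins 65 mm behind the grasp point.
Start: joints at [1.109, 0.615, -0.013, 1.423, 0.008, 1.103, -0.04], TCP at [274.395, -589.216, 302.74] pointing down, gripper open.
Joint ranges: [-3.12, 3.12], [-0.3, 2.06], [-1.34, 1.32], [0.26, 2.42], [-1.36, 4.5], [0.01, 1.98], [-2.84, 2.84]. Speed limits (rad/s): [2.79, 2.79, 3.14, 3.14, 3.14, 3.14, 3.14].

## Interface

Orientations are given as a unit quaternion [w, x, y, z].
In Python, from rig import sense, snapshot, job_done, masks_of, tip_of gives the robot as it stands.
- The arm moves only by the tool arm_command, never from a script. Its argument "targets" is a list that holds one entry, the list of rows, each a list of 7 numbers: the turn, a rotation vector about the tool's x, y, z in units of 10 degrees (1.0 is 10 degrees), then the shift along the tool's x, y, z in units of 60 mm (1.0 is 60 mm), then the closure, from -1 (fully open) to 1 (shut), so that 0 is half open. In form: [[[ax, ay, az, x, y, z, grip], ...]]. A call has 1 to 20 rows; each row shifts and turns the commanded pose from where the row before left it, along the tool's axes as they then stand; what a row does not reach is not made up. A row lasts 1/8 s, in which the tool goes at most 62.5 mm and 10.7 degrees, less where a joint would pass 70% of its speed; a pose out of reach is approached as far as the arm can. A call is refused whole if a number of a shift passes 1 or a number of a turn 1, either way. A call with a gripper value outside its range is refused whole. The fingers move at their own pace and stop on an object; "newtons" is the grip in N (left out, the last holds). Time passes only in rows, so rows that do not move let the fingers close. It gives the time, the measured TCP pose, the force and the opening at its end, in the units of the state.
- sense(): the state, without advancing time (a new reading comes with each control period).
- snapshot(name): name is "scene" or "top" or "wrist"; returns a dict with "image" (384x512x3 uint8, red, green, blue), "camera_matrix" (3x3 intrinsics, pixels), "position" and "attitude" of the camera in the world. Camera axes: x right, y down, z forward; pixel columns grow to the right and rows downward; lengths in mm; the calibration is good to about 2 mm. A picture is of the moment at which its call begins. There is no depth.
- job_done(): hands the job in, once; it reports no verdict.
Trained networks look in a picture, given as the dict that the camera call returned (one of the last four; its "shot" number tells which), for a name from the list of things; names that differ only in an ending like _2 or _b are one class to them, and where a whole thing is asked for, a point or a joint stands for the part that bears it (a point fixed in the world has none). Each returns a list of dicts, best first, with "score" (0 to 1); they miss things now and then, are a little off and sometimes report something else, mostly with a low value. They report only what shows in the picture. A call takes as long as a camera call.
- masks_of(picture, thing): "pixels" (384x512 bool, what is visible of it) and "box" ([centre column, centre row, width, height] in pixels, round what is visible of it).
- tip_of(picture, thing): "centre" ([column, row] in pixels: a listed point, or the origin of a listed thing).
The state is a dict: "clock": time; "joint_pos": joint angles; "joint_vel": joint speeds; "effort": joint torques, N m; "tool_pos": TCP position; "eef_rot": TCP orientation; "ft_force": force on the tool from outside, world axes, zero at the start; "torque": the same for the moment, N m; "grip_width": finger opening in mm.
Only numpy, scipy, OpenCV 4.12 (cv2) and the standard library are available. Lean on these libraries where they do the work, as an engineer would, in place of code of your own. Each camera call takes 0.05 s, during which the arm holds its last target.

## Task

Touch the big knurled dial on top of the kitchen radio with your fingertips and turn it clockwise (seen from above) until it clicks into the next station notch, one click on from where it stands and not past it. Press gently, grip nothing, and take your hand away when it has clicked. The radio stays standing in its place, and the jars, lunch box and can opener are left alone.

Things in the scene. Friction and masses are not known exactly. Their poses are not given: they have to be found in the camera images.
- radio: Kitchen radio: wooden case 130 mm deep (its x), 220 mm wide (its y), top 72 mm above the counter, grille on its front (-x), loose on rubber feet, about 1.6 kg. Origin: centre of its underside, z up. Three black pips on the case top, 58 mm from the dial's axis, mark the three station notches: the middle one straight towards the front, the others 45 degrees to either side.
- dial_top (a point): Centre of the dial's flat, bare top, on its upright axis at the centre of the case, 96 mm above the counter. The dial is an aluminium disc 94 mm in diameter (too wide to span) with a knurled rim 78 to 96 mm above the counter. It floats on a spring: pressed, it starts to sink at about 4 N and meets its stop 4 mm down at about 14 N. Pressing switches nothing; it stops the fingers slipping.
- pointer (a point): A point on the black pointer line inlaid flush in the dial's top (26 mm long, 5 mm wide, radial, near the rim), 40 mm from the dial's axis; it turns with the dial. The line points at the pip of the present station.
- dial (a joint): Angle of the dial in rad, growing clockwise seen from above. Sprung notches at -0.785, 0 and +0.785 (pointer at the middle pip at 0); end stops at -0.88 and +0.88. It starts at rest in the notch at -0.785, the farthest anticlockwise. Leaving a notch takes up to about 0.05 N m; past the hump (half-way between two notches) it springs on into the next notch by itself when let go.
- jar_a: Closed amber glass jar with a steel cap, 72 mm in diameter, 110 mm tall, 0.35 kg, standing on the black rack. Origin at the centre of its underside. A bystander.
- jar_b: A second jar, the same, beside the first. A bystander.
- rack: Matte black steel two-tier rack, 170 mm (its x) by 260 mm (its y), 120 mm tall, fixed, carrying the jars. Origin at the centre of its foot.
- lunch_box: Plastic lunch box with a clip lid, 136 x 196 mm, 61 mm tall, lying closed on the counter to the right of the radio. Origin at the centre of its underside. A bystander.
- can_opener: Steel can opener lying flat beyond the radio, about 160 mm long (its x), 50 mm wide and 27 mm high at most. Origin on its underside, where the handles meet the head. A bystander.

How it is judged:
By the outcome, as a careful person would: the job done as asked, in the order asked, and still so for the second after the job is handed in, with the robot touching nothing.
It also fails if it takes over 32 s, if anything falls off the work surface, if the arm or the gripper's body presses on something with over 40 N, if the wrist force passes 120 N, or if a joint passes its speed limit or range.

## Working session

There is one attempt and no reset: what is moved stays moved. The work goes in short steps, Python scripts to look and compute and a tool call to move; the robot and the scene stay as the last step left them, time stands still between calls to the robot, and variables do not carry over. Pictures are saved under pics/ and viewed, and the job is handed in when it is done.

Besides the shell and the picture viewer there is one more tool, called in YAML: its name, and indented under it one key for each argument. arm_command: Moves the arm, as the interface text tells. Its arguments: {"type":"object","properties":{"targets":{"type":"array"},"newtons":{"type":"number"}},"required":["targets"]}

```bash
mkdir -p pics; ls
cat > h.py <<'E'
import numpy as np, cv2
from rig import *
from scipy.spatial.transform import Rotation as R
def rot(att):
    a=np.array(att,float)
    return a if a.shape==(3,3) else R.from_quat([a[1],a[2],a[3],a[0]]).as_matrix()
def ray(p,uv,z):
    K=np.array(p["camera_matrix"]);d=rot(p["attitude"])@np.linalg.inv(K)@np.array([uv[0],uv[1],1.])
    o=np.array(p["position"],float);return o+d*(z-o[2])/d[2]
def proj(p,X):
    K=np.array(p["camera_matrix"]);c=rot(p["attitude"]).T@(np.array(X,float)-np.array(p["position"]));q=K@c;return q[:2]/q[2]
E
python3 - <<'E'
from h import *
s=sense();print({k:np.round(v,3).tolist() for k,v in s.items()})
for n in("scene","top"):
    p=snapshot(n);cv2.imwrite(f"pics/{n}1.png",p["image"][:,:,::-1])
    print(n,p["position"],p["attitude"])
    for t,z in(("dial_top",96),("pointer",96),("radio",0),("lunch_box",0),("can_opener",0),("rack",0),("jar_a",120)):
        for r in tip_of(p,t)[:2]: print(t,round(r["score"],2),np.round(r["centre"]),np.round(ray(p,r["centre"],z)))
E
```

```text
pics
{'clock': 0.0, 'joint_pos': [1.108, 0.616, -0.013, 1.425, 0.008, 1.103, -0.04], 'joint_vel': [0.001, 0.001, -0.0, 0.0, 0.001, -0.001, -0.001], 'effort': [0.0, -45.894, 0.209, -16.575, -0.061, 0.02, 0.0], 'tool_pos': [274.168, -588.733, 301.592], 'eef_rot': [-0.001, 0.976, 0.216, -0.0], 'ft_force': [-0.733, 0.078, 0.117], 'torque': [0.044, -0.003, -0.063], 'grip_width': 93.082}
scene [ 1257.35112859 -1029.69501055  1072.19769311] [-0.41953618  0.86778316  0.23726633 -0.12102263]
dial_top 0.67 [239. 160.] [494. 126.  96.]
pointer 0.65 [233. 165.] [492.  90.  96.]
radio 0.79 [240. 178.] [484. 142.   0.]
rack 0.86 [294. 143.] [549. 454.   0.]
rack 0.37 [239. 178.] [481. 144.   0.]
jar_a 0.69 [305. 113.] [565. 504. 120.]
top [ 515.87628192   26.13971461 1841.8885232 ] [-0.02742883  0.71006038 -0.70312701  0.02596792]
dial_top 0.95 [223. 245.] [490. 128.  96.]
pointer 0.76 [229. 245.] [489. 105.  96.]
pointer 0.59 [220. 247.] [483. 137.  96.]
radio 0.89 [224. 245.] [489. 128.   0.]
lunch_box 0.7 [378. 228.] [ 560. -465.    0.]
can_opener 0.93 [279. 166.] [796. -81.   0.]
rack 0.86 [143. 222.] [573. 442.   0.]
rack 0.35 [273. 165.] [800. -59.   0.]
jar_a 0.73 [117. 219.] [578. 509. 120.]
jar_a 0.56 [156. 210.] [613. 370. 120.]
```

Run:
```python
import cv2
a=cv2.imread("pics/top1.png");cv2.imwrite("pics/top1b.png",cv2.resize(a[190:300,140:300],(800,550),interpolation=cv2.INTER_CUBIC))
```

```text
(no output)
```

View pics/top1.png

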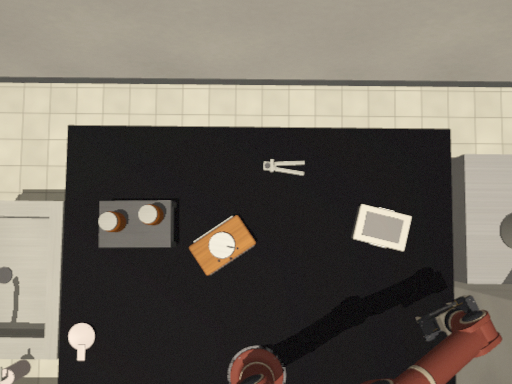

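View pics/scene1.png

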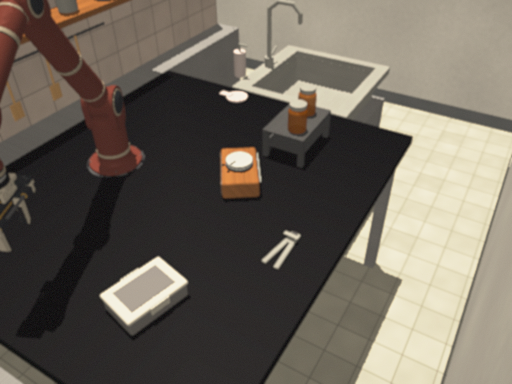

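View pics/top1b.png

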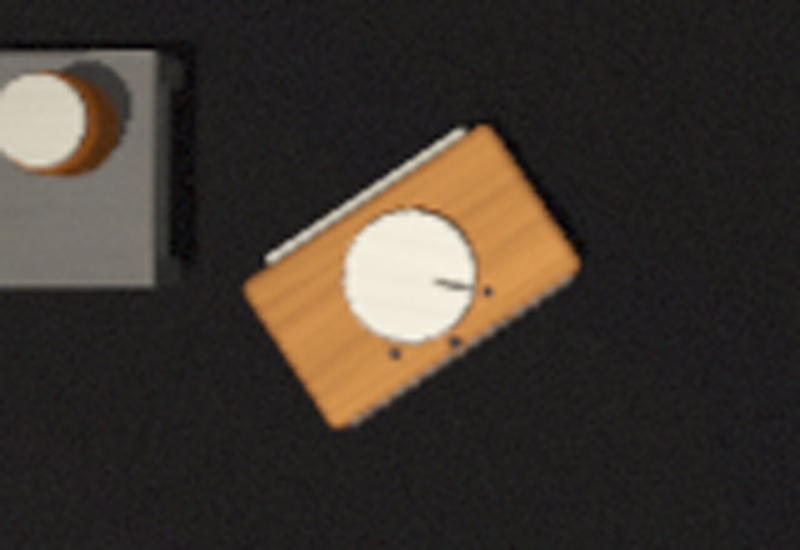

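The top view shows the dial at about (223,245) px, with the pointer aimed at the right-hand pip. Clockwise moves it to the lower-right pip. A pale bar runs along the back of the radio at roughly (212,228) px, and I need to see how high it is. I'll move above the dial with the fingers half open.

arm_command:
  targets:
    - [[0,0,0,0.3,-0.15,0,0],[0,0,0,0.6,-0.3,0,0],[0,0,0,0.6,-0.3,0,0],[0,0,0,0.6,-0.3,0,0],[0,0,0,0.6,-0.3,0,0],[0,0,0,0.6,-0.3,0,0],[0,0,0,0.6,-0.3,0,0],[0,0,0,0.6,-0.3,0,0],[0,0,0,0.6,-0.3,0,0],[0,0,0,0.6,-0.4,0,0],[0,0,0,0.4,-0.6,0,0],[0,0,0,0.3,-0.65,0,0],[0,0,0,0.25,-0.65,0,0],[0,0,0,0.25,-0.65,0,0],[0,0,0,0.25,-0.65,0,0],[0,0,0,0.25,-0.65,0,0],[0,0,0,0.25,-0.65,0,0],[0,0,0,0.25,-0.65,0,0],[0,0,0,0.25,-0.65,0,0],[0,0,0,0.2,-0.5,0,0]]

```text
clock: 3.3
tool_pos: [492.9, 128.9, 303.1]
eef_rot: [-0.001, 0.976, 0.218, 0.0]
ft_force: [-0.0, -0.5, 1.4]
grip_width: 46.4
```

Run:
```python
from h import *
p=snapshot("wrist");cv2.imwrite("pics/w1.png",p["image"][:,:,::-1])
s=sense();print({k:np.round(v,3).tolist() for k,v in s.items()})
print(p["position"],p["attitude"])
for t,z in(("dial_top",96),("pointer",96),("radio",0)):
    for r in tip_of(p,t)[:2]: print(t,round(r["score"],2),np.round(r["centre"]),np.round(ray(p,r["centre"],z),1))
```

```text
{'clock': 3.35, 'joint_pos': [-0.223, 0.4, -0.119, 1.821, 0.051, 0.922, -1.487], 'joint_vel': [0.037, -0.008, 0.003, 0.01, -0.007, -0.003, 0.102], 'effort': [6.471, -34.909, 4.577, -14.21, 0.879, 0.184, -0.196], 'tool_pos': [492.244, 134.153, 303.178], 'eef_rot': [-0.003, 0.975, 0.221, 0.001], 'ft_force': [-0.672, 3.013, 0.708], 'torque': [0.279, 0.032, 0.039], 'grip_width': 46.676}
[565.35103842 162.22660588 384.05319707] [ 0.12257195  0.83514673 -0.53043915 -0.07836047]
dial_top 0.93 [250. 183.] [486.1 131.8  96. ]
dial_top 0.17 [507.  14.] [731.4 -12.   96. ]
pointer 0.86 [279. 203.] [479.2  93.8  96. ]
radio 0.71 [252. 165.] [484.1 131.5   0. ]
```

View pics/w1.png

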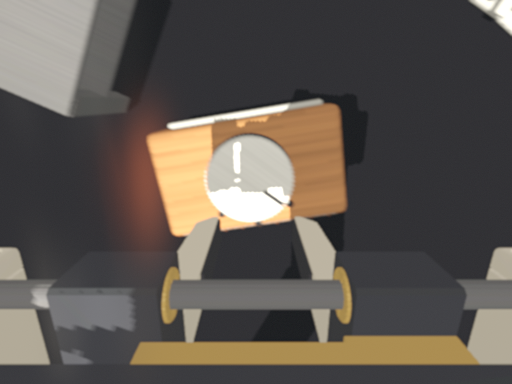

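The wrist view shows the dial's top at about (250,180) px and the pointer near (279,198) px. The aerial lies along the case's back edge, from (170,126) to (322,101) px, and the arm was still settling. I'll re-measure at rest.

Run:
```python
from h import *
for n in("wrist","top","wrist","scene"):
    p=snapshot(n)
    if n!="scene":
        s=sense();print(n,np.round(s["tool_pos"],1),np.round(s["ft_force"],1),np.round(p["position"],1))
    for t,z in(("dial_top",96),("pointer",96)):
        for r in tip_of(p,t)[:1]: print(t,round(r["score"],2),np.round(r["centre"],1),np.round(ray(p,r["centre"],z),1))
    m=masks_of(p,"dial_top")
    if m:
        px=m[0]["pixels"];vu=np.argwhere(px);print("mask",px.sum(),np.round(ray(p,vu.mean(0)[::-1],92),1))
        # bright/low-saturation ellipse inside
        c,_=cv2.findContours(px.astype(np.uint8),0,1);c=max(c,key=len)
        if len(c)>10:
            P=np.array([ray(p,q[0],93)[:2] for q in c]);A=np.c_[2*P,np.ones(len(P))];x=np.linalg.lstsq(A,(P**2).sum(1),rcond=None)[0];print("circle",np.round(x[:2],1),np.sqrt(x[2]+x[0]**2+x[1]**2))
    if n=="wrist": cv2.imwrite("pics/w2.png",p["image"][:,:,::-1])
    if n=="wrist":
        print("aerial ends z=75", ray(p,(170,126),75),ray(p,(322,101),75))
    if n=="top": print("aerial top z=75", ray(p,(193.5,242),75),ray(p,(232.5,216),75))
```

```text
wrist [493.8 125.1 302.8] [-0.1 -0.9 -0. ] [566.  159.7 383.8]
dial_top 0.74 [251.2 183.5] [486.7 128.2  96. ]
pointer 0.72 [278.2 204. ] [477.9  91.3  96. ]
mask 5792 [490.5 132.5  92. ]
circle [488.8 131.7] 46.921799388763425
aerial ends z=75 [502.73354902 233.40689522  75.        ] [595.78966305  96.12712811  75.        ]
top [494.3 124.1 302.8] [-0.1  0.2 -0.3] [ 515.9   26.1 1841.9]
aerial top z=75 [498.80741473 237.06175663  75.        ] [596.04611518  94.59980587  75.        ]
wrist [494.3 124.9 302.8] [ 0.2 -1.2  0.2] [567.  157.8 383.7]
dial_top 0.74 [250.5 181.2] [489.7 128.3  96. ]
pointer 0.56 [275.9 202.6] [479.1  92.8  96. ]
mask 5818 [490.5 133.   92. ]
circle [488.8 132.2] 47.01235584368927
aerial ends z=75 [504.09048321 231.65232757  75.        ] [596.57764672  94.03208818  75.        ]
dial_top 0.65 [241.5 160.6] [503.5 128.3  96. ]
pointer 0.81 [232.5 164.8] [489.7  91.   96. ]
mask 440 [494.  125.6  92. ]
circle [493.9 125.9] 53.750607074164
```

View pics/w2.png

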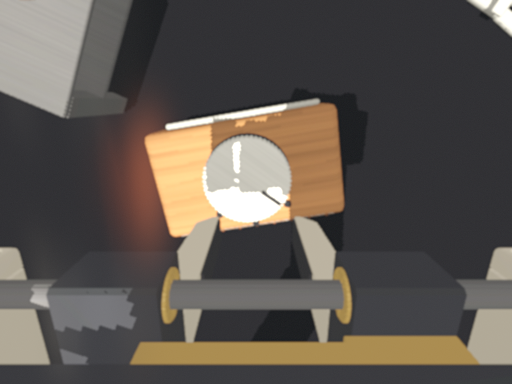

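The dial axis is at about (488.5, 130) and the aerial lies low, at about 75 mm, so it's clear of the gripper. I'll centre over the dial, turn back 20° to gain wrist range, and go down to just above it.

arm_command:
  targets:
    - [[0,0,0,-0.05,-0.12,0.2,0],[0,0,-1,0,0,0.4,0],[0,0,-1,0,0,0.45,0],[0,0,0,0,0,0.45,0],[0,0,0,0,0,0.3,0],[0,0,0,0,0,0.1,0],[0,0,0,0,0,0,0],[0,0,0,0,0,0,0]]

```text
clock: 5.3
tool_pos: [488.8, 130.9, 189.4]
eef_rot: [0.0, 0.924, 0.382, 0.001]
ft_force: [0.0, 0.0, 0.2]
grip_width: 46.5
```

Run:
```python
from h import *
p=snapshot("wrist");cv2.imwrite("pics/w3.png",p["image"][:,:,::-1])
s=sense();print({k:np.round(v,3).tolist() for k,v in s.items()})
for t,z in(("dial_top",96),("pointer",96)):
    for r in tip_of(p,t)[:1]: print(t,round(r["score"],2),np.round(r["centre"]),np.round(ray(p,r["centre"],z),1))
p=snapshot("top");cv2.imwrite("pics/t3.png",cv2.resize(p["image"][190:300,140:300,::-1],(800,550),interpolation=cv2.INTER_CUBIC))
```

```text
{'clock': 5.35, 'joint_pos': [-0.187, 0.553, -0.174, 1.962, 0.154, 0.637, -1.245], 'joint_vel': [0.002, -0.001, -0.0, -0.001, -0.0, 0.0, 0.0], 'effort': [-0.031, -37.274, -1.252, -10.965, -0.018, -0.069, -0.0], 'tool_pos': [488.872, 130.934, 189.509], 'eef_rot': [0.0, 0.924, 0.382, 0.001], 'ft_force': [1.088, 0.226, 0.191], 'torque': [0.005, 0.008, -0.029], 'grip_width': 46.169}
dial_top 0.8 [256. 220.] [490.7 132.5  96. ]
pointer 0.63 [284. 266.] [479.6  93.2  96. ]
```

View pics/w3.png

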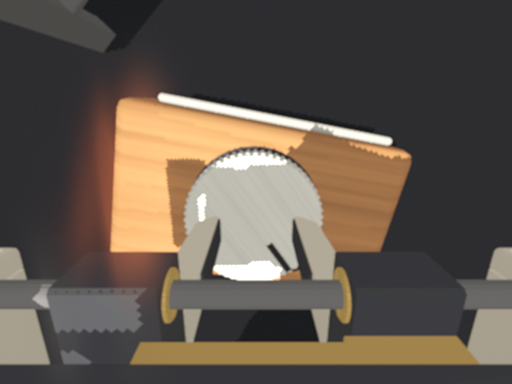

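The wrist view shows the dial circle centred near (254,213) px with the fingertips at (210,222) and (302,222) px. The fingers are well centred and still above the top. Next I'll descend to contact.

arm_command:
  targets:
    - [[0,0,0,0,0,0.06,0],[0,0,0,0,0,0.06,0],[0,0,0,0,0,0.03,0],[0,0,0,0,0,0.03,0],[0,0,0,0,0,0,0],[0,0,0,0,0,0,0]]

```text
clock: 6.25
tool_pos: [488.3, 130.6, 178.8]
eef_rot: [0.0, 0.924, 0.382, -0.0]
ft_force: [-1.7, -0.5, 6.9]
grip_width: 46.6
```

arm_command:
  targets:
    - [[0,0,0,0,0,0.02,0],[0,0,0,0,0,0,0],[0,0,0,0,0,0,0]]

```text
clock: 6.62
tool_pos: [488.3, 130.6, 177.9]
eef_rot: [0.0, 0.924, 0.382, -0.0]
ft_force: [-2.3, -1.2, 10.1]
grip_width: 46.4
```

Contact force is about 10 N. I'll turn the first 15° clockwise and check for slip.

arm_command:
  targets:
    - [[0,0,0.2,0,0,0,0],[0,0,0.3,0,0,0,0],[0,0,0.3,0,0,0,0],[0,0,0.3,0,0,0,0],[0,0,0.3,0,0,0,0],[0,0,0.1,0,0,0,0],[0,0,0,0,0,0,0]]

```text
clock: 7.5
tool_pos: [487.9, 130.6, 177.8]
eef_rot: [0.0, 0.966, 0.259, -0.001]
ft_force: [-3.4, -1.2, 9.7]
grip_width: 46.4
```

Run:
```python
from h import *
p=snapshot("wrist");cv2.imwrite("pics/w4.png",p["image"][:,:,::-1])
s=sense();print({k:np.round(s[k],3).tolist() for k in("tool_pos","eef_rot","ft_force","torque","joint_pos")})
for t,z in(("dial_top",94),("pointer",94)):
    for r in tip_of(p,t)[:1]: print(t,round(r["score"],2),np.round(r["centre"]),np.round(ray(p,r["centre"],z),1))
```

```text
{'tool_pos': [487.87, 130.648, 177.813], 'eef_rot': [0.0, 0.966, 0.259, -0.001], 'ft_force': [-3.642, -1.366, 10.58], 'torque': [-0.135, 0.787, -0.033], 'joint_pos': [-0.242, 0.568, -0.093, 1.975, 0.088, 0.604, -1.44]}
dial_top 0.76 [254. 226.] [489.6 132.8  94. ]
pointer 0.87 [288. 270.] [472.5  96.1  94. ]
```

View pics/w4.png

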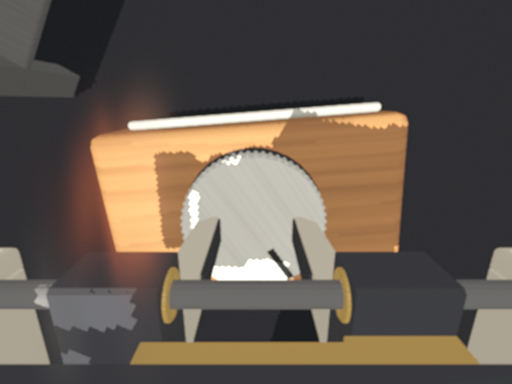

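The pointer kept its place relative to the fingers, from (285,262) to about (287,265) px. The case turned about 15° in the image, so the dial follows without slipping. I'll continue for 29°.

arm_command:
  targets:
    - [[0,0,0.2,0,0,0,0],[0,0,0.3,0,0,0,0],[0,0,0.3,0,0,0,0],[0,0,0.3,0,0,0,0],[0,0,0.3,0,0,0,0],[0,0,0.3,0,0,0,0],[0,0,0.3,0,0,0,0],[0,0,0.3,0,0,0,0],[0,0,0.3,0,0,0,0],[0,0,0.2,0,0,0,0],[0,0,0.1,0,0,0,0],[0,0,0,0,0,0,0]]

```text
clock: 9.15
tool_pos: [487.0, 130.9, 177.6]
eef_rot: [-0.0, 1.0, 0.009, -0.002]
ft_force: [-4.3, 0.6, 10.6]
grip_width: 46.6
```

Run:
```python
from h import *
p=snapshot("wrist");cv2.imwrite("pics/w5.png",p["image"][:,:,::-1])
s=sense();print({k:np.round(s[k],3).tolist() for k in("tool_pos","eef_rot","ft_force","torque","joint_pos")})
for t,z in(("dial_top",94),("pointer",94)):
    for r in tip_of(p,t)[:1]: print(t,round(r["score"],2),np.round(r["centre"]),np.round(ray(p,r["centre"],z),1))
```

```text
{'tool_pos': [487.018, 130.931, 177.609], 'eef_rot': [-0.0, 1.0, 0.009, -0.002], 'ft_force': [-5.205, -0.432, 10.223], 'torque': [0.019, 1.082, -0.06], 'joint_pos': [-0.342, 0.567, 0.054, 1.979, -0.053, 0.6, -1.806]}
dial_top 0.55 [254. 226.] [489.4 131.3  94. ]
pointer 0.91 [287. 270.] [456.8 108.8  94. ]
```

View pics/w5.png

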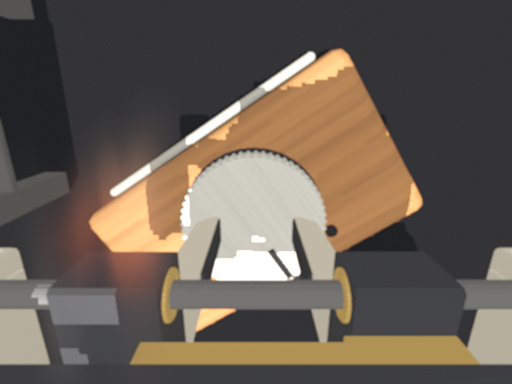

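The pointer again holds its place relative to the fingers at about (285,264) px, so the dial has turned about 44° and its first pip shows at (331,230) px. Now I'll lift straight off.

arm_command:
  targets:
    - [[0,0,0,0,0,-0.05,0],[0,0,0,0,0,-0.1,0],[0,0,0,0,0,-0.3,0],[0,0,0,0,0,-0.5,0],[0,0,0,0,0,-0.6,0],[0,0,0,0,0,-0.5,0],[0,0,0,0,0,0,0],[0,0,0,0,0,0,0]]

```text
clock: 10.3
tool_pos: [488.0, 130.5, 298.8]
eef_rot: [0.0, 1.0, 0.008, -0.001]
ft_force: [0.1, -0.4, -0.8]
grip_width: 46.5
```

Run:
```python
from h import *
P={}
for n in("wrist","top","scene"):
    p=snapshot(n)
    im=p["image"][:,:,::-1]
    cv2.imwrite(f"pics/{n}6.png",im if n=="wrist" else cv2.resize(im[190:300,140:300],(800,550),interpolation=cv2.INTER_CUBIC))
    for t,z in(("dial_top",96),("pointer",96),("radio",0)):
        for r in tip_of(p,t)[:1]: print(n,t,round(r["score"],2),np.round(r["centre"],1),np.round(ray(p,r["centre"],z),1))
s=sense();print({k:np.round(s[k],3).tolist() for k in("clock","tool_pos","eef_rot","ft_force","joint_pos")})
```

```text
wrist dial_top 0.89 [255.8 180.7] [487.  129.7  96. ]
wrist pointer 0.8 [273.6 207.5] [456.9 109.8  96. ]
wrist radio 0.68 [254.2 162.6] [485.7 131.9   0. ]
top radio 0.72 [144.8 222.6] [570.7 435.1   0. ]
scene dial_top 0.9 [239.3 160.3] [495.7 125.9  96. ]
scene pointer 0.86 [226.7 160.8] [458.8 101.1  96. ]
scene radio 0.87 [239.4 181.3] [492.2 127.    0. ]
{'clock': 10.9, 'tool_pos': [488.503, 130.664, 299.757], 'eef_rot': [-0.0, 1.0, 0.008, -0.0], 'ft_force': [0.691, 0.252, 0.147], 'joint_pos': [-0.357, 0.396, 0.073, 1.84, -0.036, 0.907, -1.821]}
```

View pics/wrist6.png

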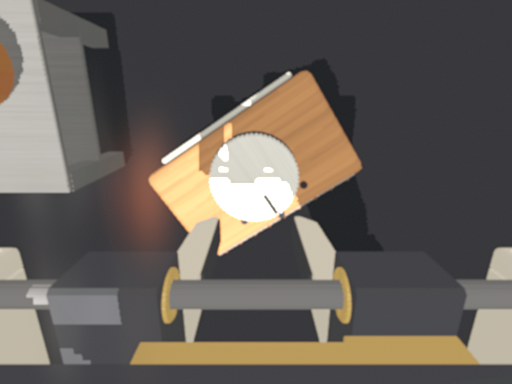

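View pics/top6.png

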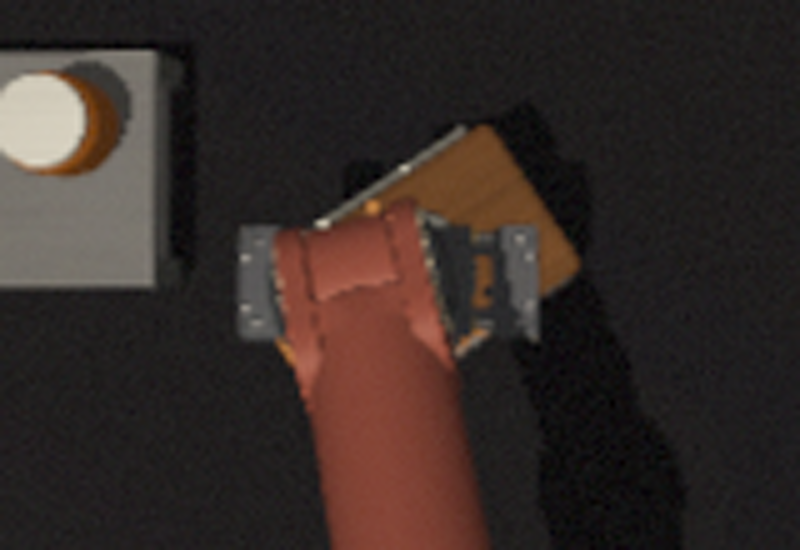

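The wrist view shows the dial centre at (254,178) px and the pointer running from (265,196) to (280,214) px, towards the middle pip near (284,214) px. The right-hand pip at (303,184) px is free. The hand blocks the top view, so I'll move aside to check.

arm_command:
  targets:
    - [[0,0,0,0,0.3,0,0],[0,0,0,0,0.6,0,0],[0,0,0,0,0.6,0,0],[0,0,0,0,0.6,0,0],[0,0,0,0,0.6,0,0],[0,0,0,0,0.6,0,0],[0,0,0,0,0.6,0,0],[0,0,0,0,0.3,0,0],[0,0,0,0,0,0,0],[0,0,0,0,0,0,0]]

```text
clock: 12.15
tool_pos: [492.8, -119.7, 299.7]
eef_rot: [-0.001, 1.0, 0.01, -0.0]
ft_force: [-0.2, -0.0, 0.9]
grip_width: 46.3
```

Run:
```python
from h import *
p=snapshot("top");im=p["image"][:,:,::-1]
cv2.imwrite("pics/top7.png",cv2.resize(im[190:300,140:300],(800,550),interpolation=cv2.INTER_CUBIC))
for t,z in(("dial_top",96),("pointer",96),("radio",0),("lunch_box",0),("can_opener",0),("jar_a",120)):
    for r in tip_of(p,t)[:2]: print(t,round(r["score"],2),np.round(r["centre"],1),np.round(ray(p,r["centre"],z),1))
s=sense();print({k:np.round(s[k],3).tolist() for k in("clock","tool_pos","ft_force","joint_vel")})
```

```text
dial_top 0.86 [219.  244.9] [489.4 141.6  96. ]
pointer 0.96 [226.8 248.3] [477.4 113.   96. ]
radio 0.7 [226.7 243.4] [494.  118.4   0. ]
lunch_box 0.91 [376.4 228.8] [ 555.6 -456.5    0. ]
jar_a 0.74 [155.1 213.9] [598.8 372.1 120. ]
jar_a 0.63 [116.5 222.1] [567.9 510.5 120. ]
{'clock': 12.5, 'tool_pos': [492.824, -120.696, 299.788], 'ft_force': [0.026, 0.28, 0.136], 'joint_vel': [0.005, -0.003, 0.003, -0.003, -0.001, 0.001, -0.0]}
```

View pics/top7.png

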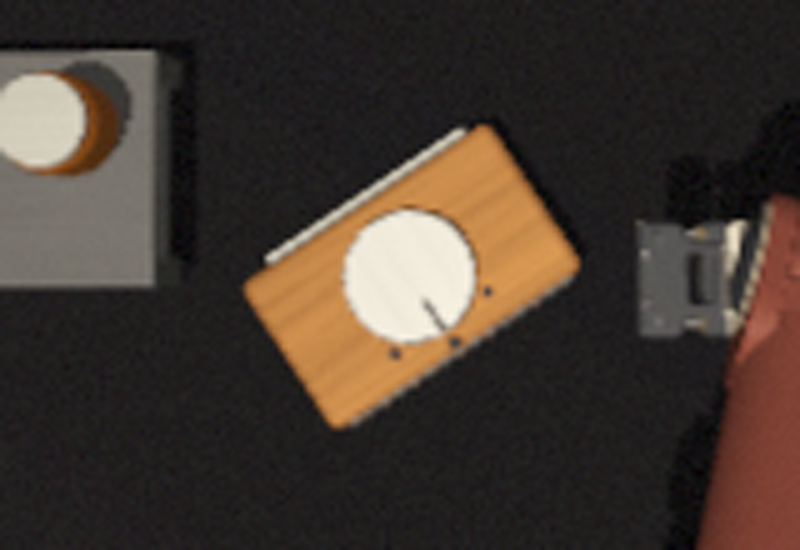

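The top view (crop) shows the pointer line running from (425,302) to (448,332), aimed at the middle pip at (455,342). The case outline is in the same pixels as before, and the hand is clear. I'll hand the job in.

```bash
python3 -c "
from rig import *
print(job_done())"
```

```text
the job is handed in; nothing more can be done
None
```

The dial is one click further clockwise, and I handed the job in at about 12.5 s. I rested both half-open fingertips on the dial top either side of its axis, pressed with about 10 N, turned 44° clockwise, and lifted straight off. It did not slip, and I moved the hand about 250 mm aside.

**Last checks:**
- **Dial:** in the final top view the pointer line aims at the middle pip; before the move it aimed at the right-hand one.
- **Radio:** the case outline sits in the same pixels as before.
- **Contact:** the wrist force reads about zero and the arm is clear of everything.
- **Jars and lunch box:** they were found again within about 15 mm of their first positions. That is about two pixels in the top view, within the network's scatter, and the hand never came near them.

**Checks that failed or disagreed:**
- The can opener was not detected in the last picture. The arm did not go near it, but I did not confirm its position.
- The network's dial centre scattered by up to about 12 mm between views, including in the final picture. I therefore judged the final dial position and the radio by eye from the image.

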